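Lay a printing block on the bench hook and seat it for carving

TASK

The blue-faced printing block stands on its long edge on the wooden bench hook. Tip it over by pushing, towards the stop strip, so that it lies flat on the hook with the blue carved face up, then push it along until the edge that was on top sits snug against the stop over its whole length. Only push: do not lift the block at any time, and leave the other things on the bench where they are.

Things in the scene. Friction and masses are not known exactly. Their poses are not given: they have to be found in the camera images.
- block: Loose wooden printing block, 130 mm long (y), 80 tall (z), 22 thick (x), 0.12-0.24 kg, standing on a long edge on the bench hook. Blue lino on one big face (x = -11 mm), looking roughly to the robot, up to 0.25 rad off square to the stop; bare wood behind. Origin: centre of the side it stands on; z up, x out of the bare back. Tipped right, -x is up and z points to the stop. Slides at 1-3 N.
- block_face (a point): Centre of the blue face, axes as the block's (11 mm from the mid-plane, 40 mm above the foot).
- block_end_a (a point): On the block's top long side as it stands (the side that must end against the stop), mid-thickness, at its +y end: y = 65 mm, z = 80 mm in the block's frame.
- block_end_b (a point): The same at the -y end of that side.
- bench_hook: Bench hook fixed to the bench: wooden board 280 mm (x) by 300 mm (y), 12 mm thick, top at z = 12 mm; on its far edge a darker straight stop strip 20 mm wide, 300 mm long, rising 16 mm above the board. Origin: centre of the board's underside, on the table; z up, x points to the stop. Turned up to 0.3 rad.
- stop (a point): Middle of the foot of the stop's face, where it meets the board's top: 120 mm in +x of the hook's origin, z = 12 mm. x points into the stop, y runs along it (the strip reaches 150 mm to either side).
- ink_jar: Bystander: glass ink jar, 60 mm across, 75 mm tall, beside the hook. Origin: centre of underside.
- glue_bottle: Bystander: yellow glue bottle, 54 mm across, 150 mm tall, beside the hook. Origin: centre of underside.
- tape: Bystander: roll of paper tape lying flat, 90 mm across, 25 mm tall. Origin: centre of underside.
- gouge: Bystander: wooden-handled gouge lying on the table, 160 mm long. Origin: under its middle.
- brush_cup: Bystander: white cup with brushes, 72 mm across, brushes up to about 185 mm high. Origin: centre of underside.
- red_block: Bystander: a red-faced printing block of the same size lying flat on the table beside the hook; not to be used. Origin: on the table under its edge.
Mind the look-alikes: they are no part of the job. What is shaped like the block but purple is not meant.

How it is judged:
By the outcome, as a careful person would: the job done as asked, in the order asked, and still so for the second after the job is handed in, with the robot touching nothing.
It also fails if it takes over 43 s, if anything falls off the work surface, if the arm or the gripper's body presses on something with over 40 N, if the wrist force passes 120 N, or if a joint passes its speed limit or range.

ROBOT

A 6-joint arm with a two-finger parallel gripper is mounted at the origin on the work surface. World frame = base frame: x ahead of the robot, y to its left, z up, the work surface at z = 0. Lengths are in m, angles in rad, forces in N, time in s.
With the tool pointing down it reaches from about 0.275 to 0.875 m from the base axis. Payload 12.5 kg.
Tool frame: the origin (TCP) lies at the very end of the fingers, on their centre line; the grasp point (between the pads) lies 19 mm behind it (bot.pinch_z is the distance from the TCP to the grasp point, in m); z points along the fingers, y is the line along which they close (so a half turn about z gives the same grasp; the last joint's range is limited). The gripper opens to 85 mm and grips with 20 to 120 N. Pads are 22 mm wide; open, the fingers measure 114 mm over their backs; the gripper's body (76 mm by 85 mm) begins 54 mm behind the grasp point. The pads swing forward as they close: fully open they stand 13 mm farther back than shut.
Start: joints at [-1.281, 0.351, 1.652, -0, 1.139, -0.085], TCP at [0.201, -0.512, 0.206] pointing down, gripper open.
Joint ranges: [-2.75, 2.75], [-0.79, 2.1], [0.01, 2.65], [-1.57, 4.71], [0.07, 3.14], [-2.87, 2.87]. Speed limits (rad/s): [2.22, 2.22, 2.79, 3.14, 3.14, 3.14].

INTERFACE

Orientations are given as a rotation vector (axis times angle).
In Python, from bench import bot, cams gives the robot as it stands.
- The arm moves only by the tool jog_arm, never from a script. Its argument "series" is a list of rows, each a list of 5 numbers: the finger opening in cm, from 0 to 8.54, then the shift along the tool's x, y, z in cm, then the turn about the tool's z in rad. A call has exactly 5 rows; each row shifts and turns the commanded pose from where the row before left it, along the tool's axes as they then stand; what a row does not reach is not made up. A row lasts 1/12 s, in which the tool goes at most 41.7 mm and 7.16 degrees, less where a joint would pass 70% of its speed; a pose out of reach is approached as far as the arm can. A call with a gripper value outside its range is refused whole. The fingers move at their own pace and stop on an object; the grip force is fixed at half the most. Time passes only in rows, so rows that do not move let the fingers close, or fill a call up. It gives the time, the measured TCP pose, the force, the opening and the grip force at its end, in the units of the state.
- bot.get_obs(): the state, without advancing time (a new reading comes with each control period).
- cams.camera(name): name is "scene" or "side" or "wrist"; returns the picture (420x560x3 uint8, blue, green, red); there is no depth.
- cams.camera_params(name): a dict with "fovy" (degrees; the focal length in pixels is half the picture's height over the tangent of half this angle, whatever the lens; pixels are square), "cx", "cy" (the principal point, pixels), "R" (3x3) and "t" (3): a world point X has camera coordinates R X + t; the wrist camera has in their place "T_tool_cam" (4x4, takes a point from camera to tool coordinates, whose origin is the TCP and whose axes are the flange's). Camera axes: x right, y down, z forward; pixel columns grow to the right and rows downward; lengths in m; the calibration is good to about 2 mm. A picture is of the moment at which its call begins: read the wrist's pose just before it. camera_params takes no time and is no camera call.
- bot.close_job(): hands the job in; it is judged then, once.
The state is a dict: "t": time; "q": joint angles; "joint_vel": joint speeds; "effort": joint torques, N m; "eef_pos": TCP position; "orientation": TCP orientation; "force": force on the tool from outside, world axes, zero at the start; "ft_torque": the same for the moment, N m; "width": finger opening in m; "grasp_force": force on a finger pad.
Only numpy, scipy, OpenCV 4.12 (cv2) and the standard library are available. Lean on these libraries where they do the work, as an engineer would, in place of code of your own. Each camera call takes 0.05 s, during which the arm holds its last target. There are 200 camera calls.

## Working session

There is one attempt and no reset: what is moved stays moved. The work goes in short steps, Python scripts to look and compute and a tool call to move; the robot and the scene stay as the last step left them, time stands still between calls to the robot, and variables do not carry over. Pictures are saved under pics/ and viewed, at most 10 in all, crops included, and the job is handed in when it is done.

Besides the shell and the picture viewer there is one more tool, called after "Call:" as a command line: name --pt "numbers of a row" for each row, then --argument value for the rest. jog_arm: Moves the arm, as the interface text tells. Its arguments: {"type":"object","properties":{"series":{"type":"array","items":{"type":"array","items":{"type":"number"}}}},"required":["series"]}

```bash
mkdir -p pics; python3 - <<'E'
from bench import bot,cams
import cv2,numpy as np
for n in("scene","side"):
    im=cams.camera(n);cv2.imwrite(f"pics/{n}0.png",im)
    p=cams.camera_params(n);print(n,p)
print(cams.camera_params("wrist"));o=bot.get_obs();print(o['t'],o['eef_pos'],o['orientation'])
E
```

```text
scene {'fovy': 46.55743622637247, 'cx': 276.6770163975409, 'cy': 210.18087575431295, 'R': array([[-0.26037657,  0.96542759, -0.01239371],
       [ 0.83256249,  0.21800552, -0.50922814],
       [-0.488921  , -0.14290961, -0.86054233]]), 't': array([ 0.02855989, -0.36062151,  1.7144528 ])}
side {'fovy': 56.37614949940066, 'cx': 280.5966211628699, 'cy': 206.61773937285133, 'R': array([[ 0.9962713 , -0.08520654, -0.01354012],
       [-0.06192717, -0.59697238, -0.79986812],
       [ 0.06007092,  0.79772415, -0.60002305]]), 't': array([-0.45990025,  0.13013847,  0.82080887])}
{'fovy': 67.39541379477856, 'cx': 280.7232887754967, 'cy': 213.43653751478112, 'T_tool_cam': array([[-7.61799908e-04, -9.65227134e-01, -2.61411550e-01,
         6.58702749e-02],
       [ 9.99999650e-01, -6.44936990e-04, -5.32833989e-04,
        -1.52521753e-03],
       [ 3.45711846e-04, -2.61411865e-01,  9.65227288e-01,
        -1.67776312e-01],
       [ 0.00000000e+00,  0.00000000e+00,  0.00000000e+00,
         1.00000000e+00]])}
0.1 [ 0.20128398 -0.51149859  0.2058072 ] [-3.08554731e+00 -5.85165598e-01  1.79579637e-04]
```

View pics/scene0.png

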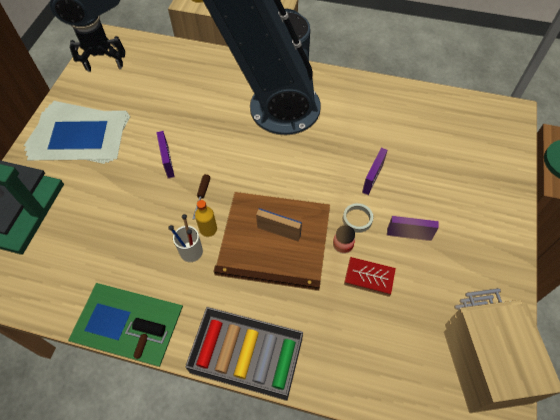

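View pics/side0.png

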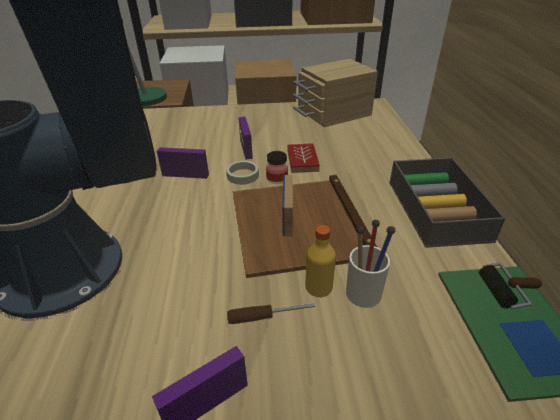

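Scene: the hook lies at (220–330, 195–287) with the dark stop along its lower edge (217,272)–(320,283). The standing block is at (279,225), showing its bare back. Look-alikes: purple blocks at (165,153), (375,170) and (412,228), the red block at (371,276), and blue sheets at (78,135) and (107,321). The only block standing on the hook is the one at (279,225). I'll check it in a close crop.

```bash
python3 - <<'E'
import cv2,numpy as np
a=cv2.imread("pics/scene0.png")[185:295,205:345];b=cv2.imread("pics/side0.png")[165:275,225:365]
cv2.imwrite("pics/crop.png",np.vstack([cv2.resize(x,None,fx=2.7,fy=2.7,interpolation=2)for x in(a,b)]))
cv2.imwrite("pics/crop.png",cv2.resize(a,None,fx=5,fy=5,interpolation=2))
cv2.imwrite("pics/crop2.png",cv2.resize(b,None,fx=5,fy=5,interpolation=2))
E
```

```text
(no output)
```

View pics/crop.png

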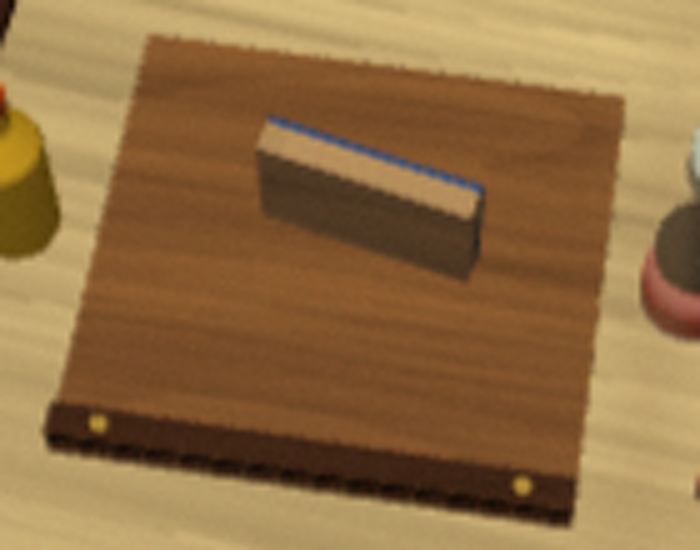

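View pics/crop2.png

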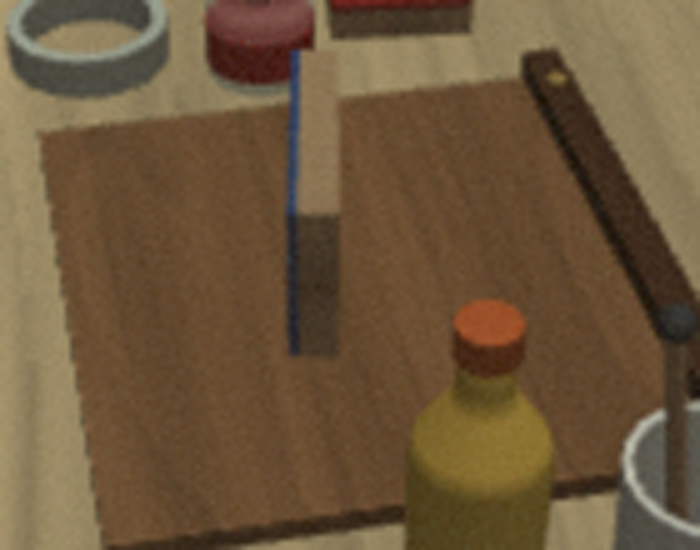

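```bash
cat > h.py <<'E'
import numpy as np
from bench import bot,cams
from scipy.spatial.transform import Rotation as Ro
def cam(n):
    p=cams.camera_params(n);f=210/np.tan(np.radians(p['fovy']/2))
    if n!='wrist': return f,p['cx'],p['cy'],p['R'],p['t']
    o=bot.get_obs();T=np.eye(4);T[:3,:3]=Ro.from_rotvec(o['orientation']).as_matrix();T[:3,3]=o['eef_pos']
    W=np.linalg.inv(T@p['T_tool_cam']);return f,p['cx'],p['cy'],W[:3,:3],W[:3,3]
def ray(n,u,v,z):
    f,cx,cy,R,t=cam(n);C=-R.T@t;d=R.T@np.array([(u-cx)/f,(v-cy)/f,1]);return C+d*(z-C[2])/d[2]
E
python3 - <<'E'
from h import *
np.set_printoptions(precision=4,suppress=True)
S=lambda a,b,z:ray("scene",205+(a+.5)/5-.5,185+(b+.5)/5-.5,z)[:2]
D=lambda a,b,z:ray("side",225+(a+.5)/5-.5,165+(b+.5)/5-.5,z)[:2]
def show(n,F,ps):
    P=[F(*p) for p in ps];d=P[1]-P[0];print(n,*P,'len',np.hypot(*d),'yaw',np.arctan2(-d[0],d[1]))
show('blue top',S,[(268,118,.092),(485,188,.092)])
show('wood top',S,[(258,152,.092),(473,220,.092)])
show('wood foot',S,[(265,215,.012),(468,280,.012)])
show('near edge',S,[(148,37,.012),(623,97,.012)])
show('stop inner top',S,[(52,403,.028),(577,480,.028)])
show('side blue top',D,[(290,213,.092),(295,52,.092)])
show('side wood top',D,[(338,213,.092),(337,52,.092)])
show('side near edge',D,[(105,547,.012),(42,132,.012)])
for nm,u,v,z in[("bottle top",201,203,.15),("jar top",346,232,.075)]:print(nm,ray("scene",u,v,z))
print(Ro.from_rotvec(bot.get_obs()['orientation']).as_matrix())
E
```

```text
blue top [0.4711 0.0438] [0.4843 0.1748] len 0.13168321053989263 yaw -0.0998875670194789
wood top [0.4942 0.0446] [0.5059 0.1732] len 0.12911217540472836 yaw -0.0904771287948957
wood foot [0.4914 0.0441] [0.5029 0.1717] len 0.1280860441232923 yaw -0.08941828778065976
near edge [ 0.3886 -0.0619] [0.3566 0.2335] len 0.2971682094413666 yaw 0.10784062072686187
stop inner top [ 0.6463 -0.0355] [0.6161 0.2612] len 0.29820842766297195 yaw 0.10144134357415047
side blue top [0.4709 0.0438] [0.4846 0.1702] len 0.12715500412940034 yaw -0.1080854182937536
side wood top [0.4911 0.0417] [0.5044 0.1681] len 0.12708492337172017 yaw -0.1052643412029605
side near edge [ 0.3859 -0.0644] [0.3572 0.233 ] len 0.2987623804642417 yaw 0.09598020194040859
bottle top [ 0.5276 -0.1009  0.15  ]
jar top [0.4739 0.3015 0.075 ]
[[ 0.9306  0.3661 -0.0003]
 [ 0.3661 -0.9306  0.001 ]
 [ 0.0001 -0.0011 -1.    ]]
```

The crop confirms it: blue on the robot-facing side, bare back, standing on the hook, yaw about -0.10. The stop yaw is about +0.10, and the measured lengths (0.13 m and 0.30 m) match the given sizes. I'm moving in behind the block.

Call:
jog_arm --pt "5 2.6 -2.95 0 0" --pt "5 2.6 -2.95 0 0" --pt "5 2.6 -2.95 0 0" --pt "5 2.6 -2.95 0 0" --pt "5 2.6 -2.95 0 0"

```text
t: 0.52
eef_pos: [0.2684, -0.325, 0.206]
orientation: [-3.086, -0.584, 0.0]
force: [0.9, -0.7, 0.6]
width: 0.05
grasp_force: 0.0
```

Call:
jog_arm --pt "5 2.6 -2.95 0 0" --pt "5 2.6 -2.95 0 0" --pt "5 2.6 -2.95 0 0" --pt "5 2.6 -2.95 0 0" --pt "5 2.6 -2.95 0 0"

```text
t: 0.93
eef_pos: [0.3353, -0.1402, 0.2063]
orientation: [3.087, 0.585, 0.0]
force: [0.8, -1.2, -0.4]
width: 0.0503
grasp_force: 0.0
```

Call:
jog_arm --pt "5 2.6 -2.95 0 0" --pt "5 2.6 -2.95 0 0" --pt "5 2.6 -2.95 0 0" --pt "5 2.6 -2.95 0 0" --pt "5 2.6 -2.95 0 0"

```text
t: 1.35
eef_pos: [0.4024, 0.0449, 0.2063]
orientation: [3.086, 0.586, 0.0]
force: [0.6, -0.7, 0.6]
width: 0.0502
grasp_force: 0.0
```

Call:
jog_arm --pt "5 0 0 0 0.12" --pt "5 0 0 0 0.12" --pt "5 0 0 0 0.12" --pt "5 0 0 0 0.11" --pt "5 0 0 0 0"

```text
t: 1.77
eef_pos: [0.4021, 0.0429, 0.2061]
orientation: [3.138, -0.157, -0.001]
force: [-0.6, -0.8, 0.6]
width: 0.0499
grasp_force: 0.0
```

Call:
jog_arm --pt "5 1 -3.6 0 0" --pt "5 0.9 -3.6 0 0" --pt "5 0 0 3 0" --pt "5 0 0 3 0" --pt "5 0 0 3 0"

```text
t: 2.18
eef_pos: [0.4281, 0.1131, 0.1153]
orientation: [-3.138, 0.141, -0.001]
force: [0.3, 0.1, -0.2]
width: 0.0498
grasp_force: 0.0
```

Call:
jog_arm --pt "5 0 0 2.5 0" --pt "5 0 0 2.3 0" --pt "5 0 0 0 0" --pt "5 0 0 0 0" --pt "5 0 0 0 0"

```text
t: 2.6
eef_pos: [0.4287, 0.1127, 0.0694]
orientation: [-3.138, 0.147, -0.002]
force: [-0.3, 0.3, 0.9]
width: 0.0502
grasp_force: 0.0
```

```bash
python3 - <<'E'
from h import *
import cv2
a=cams.camera("side")[120:270,200:340];b=cams.camera("wrist")
cv2.imwrite("pics/p1.png",np.hstack([cv2.resize(a,(392,420),interpolation=2),cv2.resize(b,(400,300))if 0 else cv2.copyMakeBorder(cv2.resize(b,(400,300)),0,120,0,0,0)]))
E
```

```text
(no output)
```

View pics/p1.png

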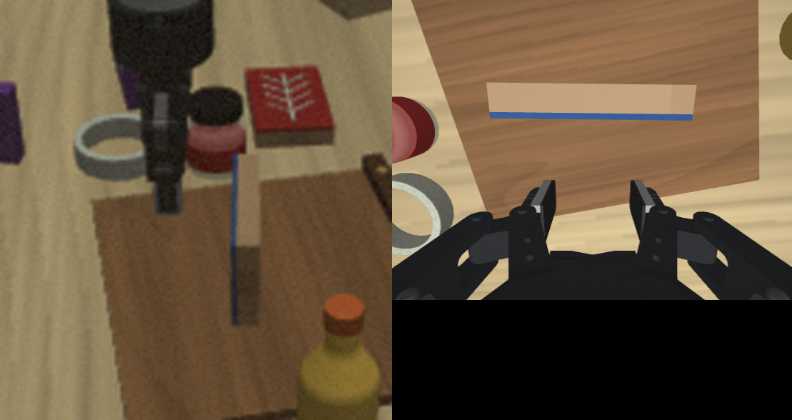

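Wrist view: the blue rim at (490–693, 116) is parallel to the fingers and centred between them, with the finger tips at about (550,182) and (635,182). I'm pushing forward gently.

Call:
jog_arm --pt "5 0.8 0 0 0" --pt "5 0.8 0 0 0" --pt "5 0.8 0 0 0" --pt "5 0.6 0 0 0" --pt "5 0.4 0 0 0"

```text
t: 3.12
eef_pos: [0.4631, 0.1093, 0.0684]
orientation: [-3.138, 0.15, -0.001]
force: [-0.6, -0.0, -0.2]
width: 0.0501
grasp_force: 0.0
```

Call:
jog_arm --pt "5 0.4 0 0 0" --pt "5 0.4 0 0 0" --pt "5 0.3 0 0 0" --pt "5 0.3 0 0 0" --pt "5 0.3 0 0 0"

```text
t: 3.53
eef_pos: [0.479, 0.1078, 0.0683]
orientation: [3.138, -0.149, -0.0]
force: [-0.4, -0.3, 0.9]
width: 0.05
grasp_force: 0.0
```

Call:
jog_arm --pt "5 0.3 0 0 0" --pt "5 0.2 0 0 0" --pt "5 0.2 0 0 0" --pt "5 0.2 0 0 0" --pt "5 0.2 0 0 0"

```text
t: 3.95
eef_pos: [0.4899, 0.1067, 0.0683]
orientation: [-3.138, 0.15, 0.0]
force: [-0.3, 0.5, 0.5]
width: 0.0503
grasp_force: 0.0
```

```bash
python3 - <<'E'
from h import *
import cv2
a=cams.camera("side")[120:270,200:340];b=cams.camera("wrist")
cv2.imwrite("pics/p2.png",np.hstack([cv2.resize(a,(392,420),interpolation=2),cv2.resize(b,(400,300))if 0 else cv2.copyMakeBorder(cv2.resize(b,(400,300)),0,120,0,0,0)]))
E
```

```text
(no output)
```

View pics/p2.png

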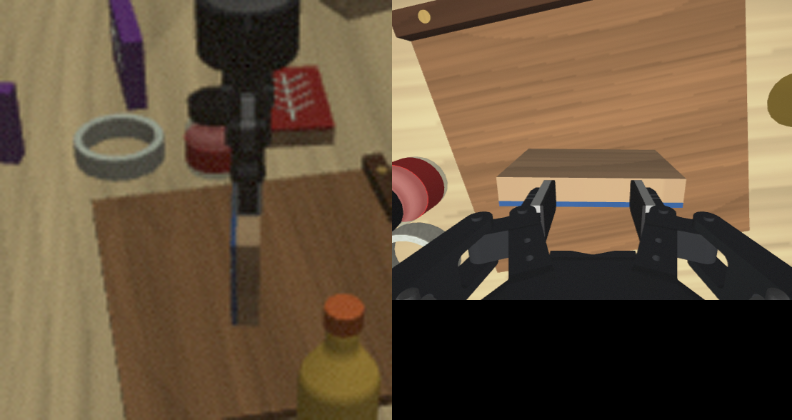

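The block stands unchanged (side: foot still at (232,322)), yet the finger tips overlap its top, so they seem to sit above it or only just at it. I'm computing where the block and tips really are.

```bash
python3 - <<'E'
from h import *
np.set_printoptions(precision=4,suppress=True)
o=bot.get_obs();print(o['t'],o['eef_pos'],o['force'])
for z in(.09,.092):
  for x,y in((498,205),(684,205),(498,178),(684,178)):print(z,ray("wrist",(x-392)*1.4,y*1.4,z))
# tip pixels: block-centre 592; tips front at row 181, at various z
for z in(.068,.08,.09,.1):print(z,ray("wrist",(550-392)*1.4,181*1.4,z),ray("wrist",(633-392)*1.4,181*1.4,z))
f,cx,cy,R,t=cam("side")
for z in(.068,.08,.09,.1):
  for y in(.08,.12):
    c=R@np.array([.49,y,z])+t;u=cx+f*c[0]/c[2];v=cy+f*c[1]/c[2];print(z,y,'crop',(u-200)*2.8,(v-120)*2.8)
E
```

```text
4.05 [0.49   0.1067 0.0683] [0.8023 0.3767 0.0657]
0.09 [0.4832 0.177  0.09  ]
0.09 [0.4704 0.044  0.09  ]
0.09 [0.5036 0.1727 0.09  ]
0.09 [0.4913 0.0442 0.09  ]
0.092 [0.4842 0.1759 0.092 ]
0.092 [0.4716 0.0448 0.092 ]
0.092 [0.5044 0.1717 0.092 ]
0.092 [0.4921 0.045  0.092 ]
0.068 [0.4894 0.1424 0.068 ] [0.483  0.0762 0.068 ]
0.08 [0.4941 0.1395 0.08  ] [0.4881 0.078  0.08  ]
0.09 [0.498  0.1371 0.09  ] [0.4924 0.0795 0.09  ]
0.1 [0.5019 0.1347 0.1   ] [0.4967 0.081  0.1   ]
0.068 0.08 crop 251.4712542409725 239.57127101240656
0.068 0.12 crop 246.4305432861482 210.73173103806064
0.08 0.08 crop 251.4799182218535 227.3869657707878
0.08 0.12 crop 246.3984809330735 198.7491432087254
0.09 0.08 crop 251.48724902087534 217.07753709430102
0.09 0.12 crop 246.37136688856762 188.61587510633572
0.1 0.08 crop 251.49468282559477 206.62324973473238
0.1 0.12 crop 246.34388558366615 178.3453516398495
```

The side view puts the tips at about z = 0.093 while the TCP reads 0.068, so at this opening the fingers end about 24 mm above the TCP and passed just over the block. I'm rising, backing off, and going lower.

Call:
jog_arm --pt "5 0 0 -0.8 0" --pt "5 -2 0 0 0" --pt "5 -2.5 0 0 0" --pt "5 0 0 1.5 0" --pt "5 0 0 2 0"

```text
t: 4.47
eef_pos: [0.4452, 0.1113, 0.0427]
orientation: [-3.137, 0.149, -0.005]
force: [1.5, -0.3, -1.0]
width: 0.0504
grasp_force: 0.0
```

Call:
jog_arm --pt "5 0 0 0 0" --pt "5 0 0 0 0" --pt "5 0 0 0 0" --pt "5 0 0 0 0" --pt "5 0 0 0 0"

```text
t: 4.88
eef_pos: [0.4456, 0.1111, 0.0421]
orientation: [-3.138, 0.15, -0.002]
force: [0.5, -0.3, -0.2]
width: 0.05
grasp_force: 0.0
```

```bash
python3 - <<'E'
from h import *
import cv2
a=cams.camera("side")[120:270,200:340];b=cams.camera("wrist")
cv2.imwrite("pics/p3.png",np.hstack([cv2.resize(a,(392,420),interpolation=2),cv2.copyMakeBorder(cv2.resize(b,(400,300)),0,120,0,0,0)]))
o=bot.get_obs();print(o['eef_pos'],o['width'])
f,cx,cy,R,t=cam("side")
for y in(.075,.083):
  for z in(.045,.055,.065,.075):
    c=R@np.array([o['eef_pos'][0],y,z])+t;print(y,z,'crop',(cx+f*c[0]/c[2]-200)*2.8,(cy+f*c[1]/c[2]-120)*2.8)
E
```

```text
[0.44529859 0.11103931 0.04180523] 0.05018301526383748
0.075 0.045 crop 196.68095266280238 269.69173224146823
0.075 0.055 crop 196.31212087317368 259.8415294020528
0.075 0.065 crop 195.93819209829408 249.8552039723345
0.075 0.075 crop 195.55905994814168 239.72991464816096
0.083 0.045 crop 196.04619998942053 263.5873722032558
0.083 0.055 crop 195.67571639837715 253.7669551692216
0.083 0.065 crop 195.3001503465372 243.81181723043343
0.083 0.075 crop 194.91939652634244 233.7191669970293
```

View pics/p3.png

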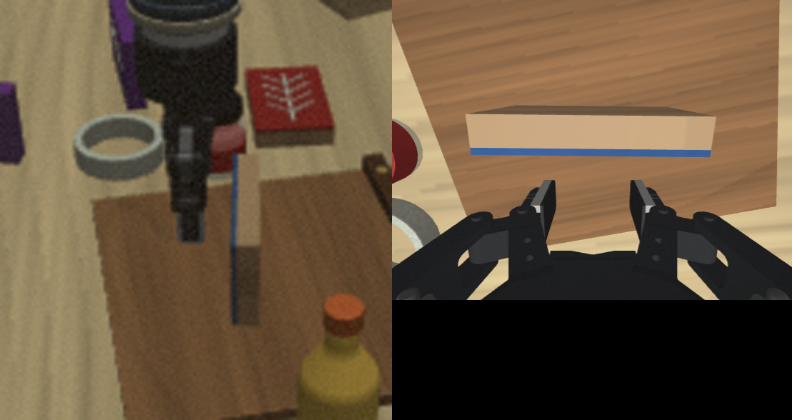

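The tips are at side (190,243), z about 0.067, which is 25 mm below the block's top and clear in front of the blue face. I'm pushing again.

Call:
jog_arm --pt "5 0.6 0 0 0" --pt "5 0.6 0 0 0" --pt "5 0.4 0 0 0" --pt "5 0.3 0 0 0" --pt "5 0.3 0 0 0"

```text
t: 5.4
eef_pos: [0.4673, 0.1088, 0.0412]
orientation: [3.138, -0.15, -0.0]
force: [-0.3, -0.2, -0.7]
width: 0.0499
grasp_force: 0.1
```

Call:
jog_arm --pt "5 0.3 0 0 0" --pt "5 0.3 0 0 0" --pt "5 0.3 0 0 0" --pt "5 0.3 0 0 0" --pt "5 0.3 0 0 0"

```text
t: 5.82
eef_pos: [0.4821, 0.1075, 0.0413]
orientation: [-3.138, 0.149, -0.0]
force: [0.3, -0.5, 0.3]
width: 0.05
grasp_force: 0.0
```

```bash
python3 - <<'E'
from h import *
import cv2
a=cams.camera("side")[120:270,200:340];b=cams.camera("wrist")
cv2.imwrite("pics/p4.png",np.hstack([cv2.resize(a,(392,420),interpolation=2),cv2.copyMakeBorder(cv2.resize(b,(400,300)),0,120,0,0,0)]))
E
```

```text
(no output)
```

View pics/p4.png

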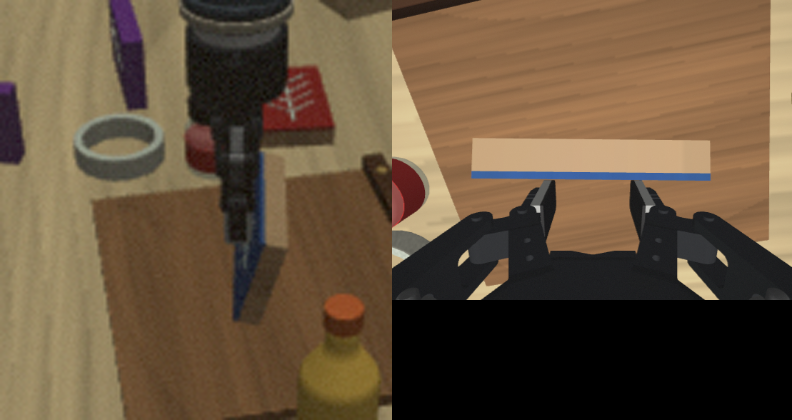

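The block is tipping cleanly about its far foot, its top leaning towards the stop (side: top at (275,155), foot at (235,318)). I'll push slowly past the balance point.

Call:
jog_arm --pt "5 0.2 0 0 0" --pt "5 0.2 0 0 0" --pt "5 0.2 0 0 0" --pt "5 0.2 0 0 0" --pt "5 0.2 0 0 0"

```text
t: 6.33
eef_pos: [0.492, 0.1065, 0.0413]
orientation: [-3.138, 0.149, 0.0]
force: [-0.2, 0.1, 0.1]
width: 0.0502
grasp_force: 0.0
```

Call:
jog_arm --pt "5 0.2 0 0 0" --pt "5 0.2 0 0 0" --pt "5 0 0 0 0" --pt "5 0 0 0 0" --pt "5 0 0 0 0"

```text
t: 6.75
eef_pos: [0.4957, 0.1062, 0.0413]
orientation: [-3.138, 0.149, 0.0]
force: [0.3, -0.6, -0.3]
width: 0.05
grasp_force: 0.0
```

```bash
cat > seg.py <<'E'
from h import *
import cv2
def blue(n,z,lo=(100,90,30),hi=(130,255,255)):
    im=cams.camera(n);h=cv2.cvtColor(im,cv2.COLOR_BGR2HSV);m=cv2.inRange(h,lo,hi)
    k,l,s,c=cv2.connectedComponentsWithStats(m);out=[]
    for i in range(1,k):
        if s[i,4]>60:
            r=cv2.minAreaRect(np.argwhere(l==i)[:,::-1].astype(np.float32))
            P=[ray(n,*p,z)[:2] for p in cv2.boxPoints(r)]
            out.append((s[i,4],s[i,:4],np.array(P).round(4).tolist()))
    return im,out
E
python3 - <<'E'
from seg import *
o=bot.get_obs();print(o['eef_pos'],o['force'])
for n in("scene","side","wrist"):
    im,r=blue(n,.034);cv2.imwrite(f"pics/f_{n}.png",im)
    print(n);[print(*x) for x in r]
E
```

```text
[0.49567553 0.106166   0.04127848] [ 0.34332438 -0.57008607 -0.33842721]
scene
1442 [ 48 121  59  28] [[0.2886, -0.7528], [0.2393, -0.5617], [0.3447, -0.512], [0.3925, -0.6962]]
981 [247 225  51  37] [[0.5734, 0.0357], [0.4927, 0.0363], [0.508, 0.1712], [0.5868, 0.167]]
1044 [ 85 304  45  36] [[0.9131, -0.3063], [0.835, -0.3207], [0.8366, -0.2113], [0.9137, -0.2004]]
side
886 [293 195  36  35] [[0.5071, 0.1678], [0.5926, 0.1588], [0.5691, 0.0312], [0.4928, 0.0389]]
108 [375 235  16  36] [[0.6361, -0.0987], [0.6935, 0.0013], [0.6987, -0.0029], [0.641, -0.1021]]
2232 [500 320  60  57] [[0.8099, -0.24], [0.8935, -0.202], [0.882, -0.3215], [0.81, -0.3492]]
wrist
30803 [156  90 249 147] [[0.5076, 0.1809], [0.5862, 0.1641], [0.5725, 0.0355], [0.492, 0.036]]
```

The block lies flat with the blue face up: three views agree on an 80 × 130 mm face at z = 0.034. Its leading edge is 38–66 mm from the stop and 0.2 rad off. I'm backing off, squaring the tool to the stop, and lowering behind the trailing edge.

Call:
jog_arm --pt "5 -1.5 0 0 0" --pt "5 -1.5 0 0 0" --pt "5 -1.5 1.6 0 0" --pt "5 0 0 0 -0.1" --pt "5 0 0 0 -0.1"

```text
t: 7.32
eef_pos: [0.4487, 0.0942, 0.0414]
orientation: [3.137, 0.171, -0.001]
force: [0.0, 0.8, -0.2]
width: 0.0501
grasp_force: 0.0
```

Call:
jog_arm --pt "5 0 0 1.5 0" --pt "5 0 0 1.5 0" --pt "5 0 0 0.5 0" --pt "5 0 0 0 0" --pt "5 0 0 0 0"

```text
t: 7.73
eef_pos: [0.4494, 0.0945, 0.0065]
orientation: [3.137, 0.165, -0.001]
force: [0.4, 0.6, 0.4]
width: 0.0502
grasp_force: 0.0
```

```bash
python3 - <<'E'
from h import *
import cv2
o=bot.get_obs();print(o['eef_pos'],o['orientation'],o['force'],o['q'])
a=cams.camera("side")[150:260,230:340];b=cams.camera("wrist")
cv2.imwrite("pics/p5.png",np.hstack([cv2.resize(a,(420,420),interpolation=2),cv2.copyMakeBorder(cv2.resize(b,(370,278)),0,142,0,0,0)]))
E
```

```text
[0.44943894 0.0945292  0.00649211] [ 3.13726301e+00  1.64527209e-01 -5.32671321e-04] [0.36224782 0.6122205  0.44310403] [ 1.05884763e-01  5.23329207e-01  2.01861404e+00 -4.61264009e-07
  5.99989017e-01  1.57189164e+00]
```

View pics/p5.png

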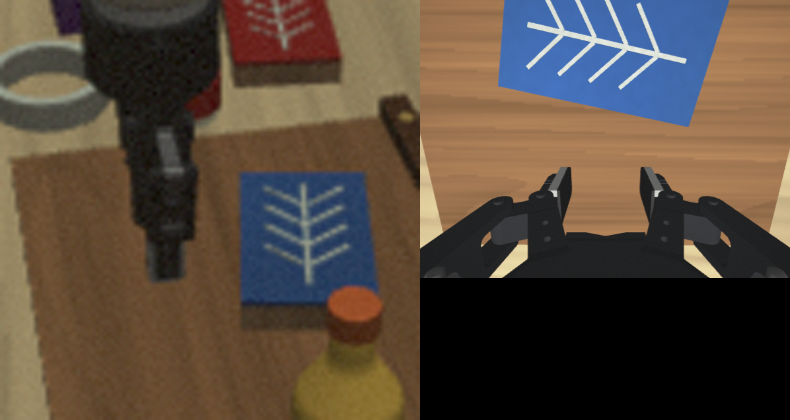

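The block lies flat, blue up, well clear in front of the fingers (side tip at (165,278)). The tips aren't on the board yet, so I'll lower further while watching the force.

Call:
jog_arm --pt "5 0 0 0.3 0" --pt "5 0 0 0.3 0" --pt "5 0 0 0.3 0" --pt "5 0 0 0.1 0" --pt "5 0 0 0 0"

```text
t: 8.25
eef_pos: [0.4492, 0.0945, -0.004]
orientation: [3.137, 0.165, -0.001]
force: [-0.1, -0.2, -0.0]
width: 0.0501
grasp_force: 0.0
```

Call:
jog_arm --pt "5 0 0 0.2 0" --pt "5 0 0 0.2 0" --pt "5 0 0 0 0" --pt "5 0 0 0 0" --pt "5 0 0 0 0"

```text
t: 8.67
eef_pos: [0.4495, 0.0945, -0.0077]
orientation: [-3.137, -0.164, -0.0]
force: [0.0, 0.7, 0.1]
width: 0.0499
grasp_force: 0.0
```

Call:
jog_arm --pt "5 0.8 0 0 0" --pt "5 0.8 0 0 0" --pt "5 0.5 0 0 0" --pt "5 0.4 0 0 0" --pt "5 0.4 0 0 0"

```text
t: 9.08
eef_pos: [0.4789, 0.0976, -0.0077]
orientation: [3.137, 0.164, 0.0]
force: [0.5, 0.8, 0.0]
width: 0.05
grasp_force: 0.0
```

Call:
jog_arm --pt "5 0.4 0 0 0" --pt "5 0.4 0 0 0" --pt "5 0.4 0 0 0" --pt "5 0.4 0 0 0" --pt "5 0.4 0 0 0"

```text
t: 9.5
eef_pos: [0.4984, 0.0997, -0.0078]
orientation: [3.137, 0.165, -0.0]
force: [-1.5, -0.5, 1.0]
width: 0.0503
grasp_force: 0.4
```

```bash
python3 - <<'E'
from seg import *
o=bot.get_obs();print(o['eef_pos'],o['force'])
for n in("scene","side"):
    im,r=blue(n,.034);print(n);[print(*x) for x in r if .3<np.mean(x[2],0)[0]<.65 and abs(np.mean(x[2],0)[1]-.1)<.1]
E
```

```text
[ 0.49842556  0.0996727  -0.00775725] [-1.5399149  -0.54634531  0.98235259]
scene
994 [248 231  50  34] [[0.5917, 0.0438], [0.509, 0.038], [0.5114, 0.1728], [0.5929, 0.1746]]
side
735 [300 193  37  36] [[0.5201, 0.1704], [0.6097, 0.1714], [0.589, 0.0395], [0.5093, 0.0394]]
```

The block is turning into square as planned. I'll continue.

Call:
jog_arm --pt "5 0.4 0 0 0" --pt "5 0.4 0 0 0" --pt "5 0.4 0 0 0" --pt "5 0.4 0 0 0" --pt "5 0.4 0 0 0"

```text
t: 10.02
eef_pos: [0.5184, 0.1018, -0.0077]
orientation: [3.137, 0.165, -0.0]
force: [-1.2, -0.6, 1.9]
width: 0.0502
grasp_force: 0.9
```

Call:
jog_arm --pt "5 0.4 0 0 0" --pt "5 0.3 0 0 0" --pt "5 0.3 0 0 0" --pt "5 0.2 0 0 0" --pt "5 0.2 0 0 0"

```text
t: 10.43
eef_pos: [0.5321, 0.1032, -0.0077]
orientation: [3.137, 0.165, -0.0]
force: [-2.4, 0.2, 1.7]
width: 0.05
grasp_force: 1.2
```

```bash
python3 - <<'E'
from seg import *
o=bot.get_obs();print(o['eef_pos'],o['force'])
for n in("scene","side"):
    im,r=blue(n,.034);cv2.imwrite(f"pics/g_{n}.png",im);print(n);[print(*x) for x in r if .3<np.mean(x[2],0)[0]<.65 and abs(np.mean(x[2],0)[1]-.1)<.1]
E
```

```text
[ 0.53205357  0.10320893 -0.00772419] [-2.39291675  0.15150228  1.71983448]
scene
1034 [249 242  49  31] [[0.6281, 0.0572], [0.5469, 0.0439], [0.5338, 0.1757], [0.6147, 0.185]]
side
700 [315 190  37  35] [[0.5642, 0.1836], [0.6535, 0.1742], [0.623, 0.043], [0.5435, 0.0511]]
```

The block is now square to the stop, with about 8.6 mm left at both ends. I'm creeping in.

Call:
jog_arm --pt "5 0.2 0 0 0" --pt "5 0.2 0 0 0" --pt "5 0.1 0 0 0" --pt "5 0.1 0 0 0" --pt "5 0.1 0 0 0"

```text
t: 10.95
eef_pos: [0.5389, 0.1039, -0.0077]
orientation: [3.137, 0.165, -0.0]
force: [-2.4, -0.0, 0.1]
width: 0.0501
grasp_force: 0.9
```

Call:
jog_arm --pt "5 0.1 0 0 0" --pt "5 0.1 0 0 0" --pt "5 0 0 0 0" --pt "5 0 0 0 0" --pt "5 0 0 0 0"

```text
t: 11.37
eef_pos: [0.5398, 0.1041, -0.0079]
orientation: [3.137, 0.164, -0.004]
force: [-6.8, -0.6, 5.2]
width: 0.05
grasp_force: 3.4
```

Call:
jog_arm --pt "5 0.1 0 0 0" --pt "5 0 0 0 0" --pt "5 0 0 0 0" --pt "5 0 0 0 0" --pt "5 0 0 0 0"

```text
t: 11.78
eef_pos: [0.5398, 0.1041, -0.008]
orientation: [3.137, 0.164, -0.007]
force: [-10.8, -1.6, 8.3]
width: 0.0502
grasp_force: 5.7
```

```bash
python3 - <<'E'
from seg import *
o=bot.get_obs();print(o['eef_pos'],o['force'],o['ft_torque'])
for n in("scene",):
    im,r=blue(n,.034);cv2.imwrite(f"pics/k_{n}.png",im);print(n)
    for x in r:
        P=np.array(x[2])
        if .3<P.mean(0)[0]<.65 and abs(P.mean(0)[1]-.1)<.1:print(*x,'gap',((P-[.631,.1125])@[.995,.102]).round(4))
E
```

```text
[ 0.539816    0.10406715 -0.00796735] [-10.84216489  -1.64232499   8.2870876 ] [-0.21345967  1.73012961 -0.15092391]
scene
1046 [248 244  49  32] [[0.6358, 0.058], [0.5537, 0.0446], [0.5405, 0.1765], [0.6223, 0.1859]] gap [-0.0008 -0.0838 -0.0835 -0.0012]
```

Firm contact at 11 N with both ends within 1 mm. I'm backing straight off, rising clear, and checking.

Call:
jog_arm --pt "5 -0.2 0 0 0" --pt "5 -0.5 0 0 0" --pt "5 -1 0 0 0" --pt "5 -1.5 0 0 0" --pt "5 -1.5 0 0 0"

```text
t: 12.25
eef_pos: [0.495, 0.0993, -0.0076]
orientation: [-3.137, -0.164, -0.002]
force: [0.2, 0.0, 0.6]
width: 0.0502
grasp_force: 0.0
```

Call:
jog_arm --pt "5 0 0 -3 0" --pt "5 0 0 -3 0" --pt "5 0 0 -3 0" --pt "5 0 0 -3 0" --pt "5 0 0 0 0"

```text
t: 12.67
eef_pos: [0.4981, 0.0997, 0.1175]
orientation: [-3.137, -0.165, -0.014]
force: [0.6, 0.2, 0.3]
width: 0.05
grasp_force: 0.0
```

```bash
python3 - <<'E'
from seg import *
o=bot.get_obs();print(o['eef_pos'],o['force'])
for n in("scene","wrist"):
    im,r=blue(n,.034);print(n)
    for x in r:
        P=np.array(x[2])
        if x[0]>500 and .3<P.mean(0)[0]<.65 and abs(P.mean(0)[1]-.1)<.1:print(*x,'gap',((P-[.631,.1125])@[.995,.102]).round(4))
a=cams.camera("scene")[215:295,205:345]
cv2.imwrite("pics/end.png",np.vstack([cv2.resize(a,(490,280),interpolation=2),cv2.copyMakeBorder(cv2.resize(im,(427,320)),0,0,0,63,0)]))
E
```

```text
[0.49806572 0.09968434 0.11749104] [0.64526757 0.20758435 0.30951863]
scene
1037 [248 244  49  32] [[0.6358, 0.058], [0.5564, 0.045], [0.5432, 0.1768], [0.6223, 0.1859]] gap [-0.0008 -0.0811 -0.0808 -0.0012]
wrist
18177 [179  30 184 115] [[0.6198, 0.1858], [0.6332, 0.0579], [0.5558, 0.0445], [0.5412, 0.1842]] gap [-0.0037 -0.0034 -0.0818 -0.082 ]
```

View pics/end.png

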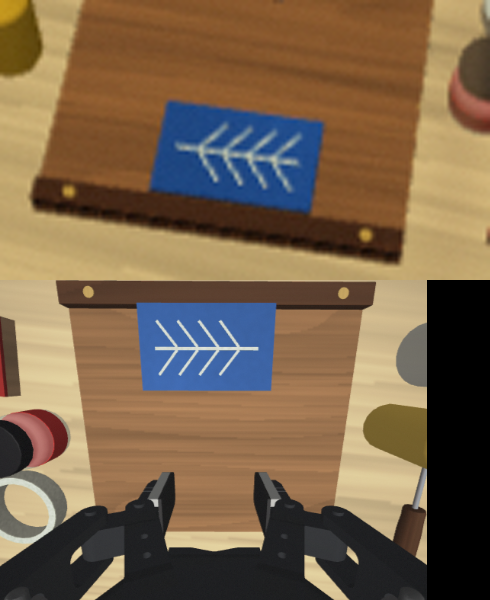

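The block lies flat, blue face up, with its far edge (137–276, 304) flush along the stop and no visible gap. The bystanders are where they were and the gripper is clear, so I'm handing in.

```bash
python3 -c "
from bench import bot
print(bot.close_job())"
```

```text
the job is handed in; nothing more can be done
None
```

I tipped the block over by pushing, and it now lies flat with the blue face up and its former top edge snug against the stop along its whole length. It took about 13 s; I only pushed, nothing else looked moved, and I've handed the job in (no verdict came back).

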